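# Fit the probe thermometer in the soap melter's lid

## Robot

A 7-joint arm with a two-finger parallel gripper is mounted at the origin on the work surface. World frame = base frame: x ahead of the robot, y to its left, z up, the work surface at z = 0. Lengths are in mm, angles in rad, forces in N, time in s.
With the tool pointing down it reaches from about 400 to 900 mm from the base axis. Payload 5.6 kg.
Tool frame: the origin (TCP) lies midway between the tips of the shut fingers; the grasp point (between the pads) lies 19 mm behind it; x points along the fingers, y is the direction in which the jaws open and shut, and the axes are right-handed (so a half turn about x gives the same grasp; the last joint's range is limited). The gripper opens to 92 mm and grips with 3 to 60 N. Pads are 20 mm wide; open, the fingers measure 128 mm over their backs; the gripper's body (75 mm by 189 mm) begins 69 mm behind the grasp point.
Start: joints at [1.304, 0.468, -0.012, 1.603, 0.006, 1.071, -0.056], TCP at [144.215, -633.807, 214.592] pointing down, gripper open.
Joint ranges: [-2.53, 2.53], [-0.31, 2.02], [-1.57, 1.55], [0.28, 2.44], [-1.29, 4.43], [0.15, 1.84], [-2.92, 2.92]. Speed limits (rad/s): [2.57, 2.57, 3.14, 3.14, 3.14, 3.14, 3.14].

## Interface

Orientations are given as a rotation vector (axis times angle).
In Python, from cell import robot, grip, kin, viewer gives the robot as it stands. Calls block until the motion is done:
- robot.movep(position, orientation): joint-space move of the TCP to a pose.
- robot.servo_line(position, feed=150, rotation=None): straight line of the TCP; rotation=None keeps the orientation; feed is the mean speed in mm/s.
- robot.goto_joints(angles): joint-space move.
- grip(opening, newtons=None): opening from 0.0 (shut) to 1.0 (fully open); newtons is the grip in N (None keeps the last); returns when the fingers have stopped.
- robot.hold(seconds).
- kin.ik(position, orientation): joint angles nearest the present ones, or None.
- robot.observe(): the state.
- viewer.read_camera(name): name is "scene" or "top" or "wrist"; returns the picture (420x560x3 uint8, red, green, blue); there is no depth.
- viewer.camera_info(name): a dict with "camera_matrix" (3x3 intrinsics, pixels), "R" (3x3) and "t" (3): a world point X has camera coordinates R X + t. Camera axes: x right, y down, z forward; pixel columns grow to the right and rows downward; lengths in mm; the calibration is good to about 2 mm. The wrist camera is an equidistant fisheye: a pixel r from the principal point sees the ray r / f radians off the axis. A picture is of the moment at which its call begins: read the wrist's pose just before it. camera_info takes no time and is no camera call; for the wrist camera it gives the pose at the moment of the call.
A pose or a line that the arm cannot do raises robot.IKError and nothing moves.
- robot.job_done(): hands the job in, once; it reports no verdict.
Trained networks look in the newest picture that a camera, given by its name, has taken for a name from the list of things; names that differ only in an ending like _2 or _b are one class to them, and where a whole thing is asked for, a point or a joint stands for the part that bears it (a point fixed in the world has none). Each returns a list of dicts, best first, with "confidence" (0 to 1); they miss things now and then, are a little off and sometimes report something else, mostly with a low value. They report only what shows in the picture. A call takes as long as a camera call.
- viewer.silhouettes(name, camera): "mask" (420x560 bool, what is visible of it).
- viewer.pinpoint(name, camera): "at" ([x, y, z] in mm, in the coordinates of the camera as it stood for that picture, good to about 4 mm: a listed point, or the origin of a listed thing).
The state is a dict: "t": time; "joints": joint angles; "joint_velocities": joint speeds; "joint_torque": joint torques, N m; "tcp_pos": TCP position; "tcp_rot": TCP orientation; "contact_force": force on the tool from outside, world axes, zero at the start; "wrist_torque": the same for the moment, N m; "grip_width": opening from 0.0 (shut) to 1.0 (fully open).
Only numpy, scipy, OpenCV 4.12 (cv2) and the standard library are available. Lean on these libraries where they do the work, as an engineer would, in place of code of your own. Each camera call takes 0.05 s, during which the arm holds its last target.

## Task

The soap base is about to be melted: take the probe thermometer (the tool with the round plastic handle above a wide flat stop disc) out of the wooden tool rack and put its steel stem down through the raised round collar on the lid of the steel melter. Lower it until the stop disc sits on the collar, only then let go, and leave it standing upright there. Leave the other two tools in the rack as they are.

Things in the scene. Friction and masses are not known exactly. Their poses are not given: they have to be found in the camera images.
- thermometer_grip (a point): Loose probe thermometer (sizes in mm), 70 g, upright in any of 3 rack holes. Round grey handle 26 dia, 55 tall; under it a black stop disc 54 dia, 5 thick; under that a steel stem 8 dia, 70 long. Point: centre of the handle, 32.5 above the disc's underside, 102.5 above the tip; z up. The disc rests on the fixed rack's wooden board (80 above the table, 80 wide, 250 long; holes 16, in a row 85 apart).
- port (a point): Centre of the top of the round steel collar (44 outer dia, 12 high) on the melter's lid, 97 mm above the table; z up. Its 28 hole goes straight down through the lid, 87 free depth. Melter: fixed steel box 200 (x) by 186 (y), lid top 85 high; the box's middle lies +40 x, -30 y of this point in its own axes. Lid handle bar: 31 high over the lid, at +100 x. Flat 10 vent hole: not used.
- stirrer_grip (a point): Stirring rod, leave alone; upright in another of the rack's 3 holes: round dark wooden handle up to 26 dia, 56 tall, no disc, steel rod below. Point: centre of the handle, 28 mm above the rack's board; z up along the rod.
- punch_grip (a point): Hand punch, leave alone; upright in the remaining rack hole: T shape, level wooden crossbar 60 mm long, 16 thick, on a 12 mm steel shank, steel rod below. Point: middle of the crossbar, 46 mm above the rack's board; x along the crossbar, z up along the rod.

How it is judged:
By the outcome, as a careful person would: the job done as asked, in the order asked, and still so for the second after the job is handed in, with the robot touching nothing.
It also fails if it takes over 40 s, if anything falls off the work surface, if the arm or the gripper's body presses on something with over 40 N, if the wrist force passes 120 N, or if a joint passes its speed limit or range.

## Working session

There is one attempt and no reset: what is moved stays moved. The work goes in short steps, each a Python script; the robot and the scene stay as the last script left them, time stands still between calls to the robot, and variables do not carry over. Pictures are saved under pics/ and viewed, and the job is handed in when it is done.

```bash
mkdir -p pics; cat > h.py <<'E'
import numpy as np, cv2
from cell import robot, grip, kin, viewer
def snap(c,fn=None):
    im=viewer.read_camera(c)
    if fn: cv2.imwrite('pics/'+fn,cv2.cvtColor(im,cv2.COLOR_RGB2BGR))
    return im
def find(n,c):
    ci=viewer.camera_info(c);R=np.array(ci['R']);t=np.array(ci['t'])
    return [(round(d['confidence'],2),(R.T@(np.array(d['at'])-t)).round(1)) for d in viewer.pinpoint(n,c)]
def proj(X,c):
    ci=viewer.camera_info(c);p=np.array(ci['camera_matrix'])@(np.array(ci['R'])@np.array(X)+np.array(ci['t']));return (p[:2]/p[2]).round(1)
E
python3 - <<'E'
from h import *
for c in ['scene','top']:
    snap(c,c+'1.png')
    for n in ['thermometer_grip','port','stirrer_grip','punch_grip']: print(c,n,find(n,c)[:3])
s=robot.observe();print(s['t'],s['tcp_pos'],s['tcp_rot'],s['grip_width'])
E
```

```text
scene thermometer_grip [(0.6, array([ 574. , -112.7,  110.6]))]
scene port [(0.65, array([472.2, 262.3,  97.8]))]
scene stirrer_grip [(0.56, array([ 562.2, -196.1,  110.8]))]
scene punch_grip [(0.61, array([ 543.9, -280.9,  124.9]))]
top thermometer_grip [(0.92, array([ 569.8, -111.5,  115.2]))]
top port [(0.62, array([473.2, 264.6,  92.1])), (0.22, array([ 572.1, -112.7,  114.6]))]
top stirrer_grip [(0.66, array([ 555.5, -198.4,  111.3]))]
top punch_grip [(0.53, array([ 538.9, -281.8,  127.3]))]
0.5 [ 144.17856317 -633.77604107  214.54560127] [ 2.10304375  0.2363013  -2.10316856] 0.9945996442836132
```

View pics/scene1.png

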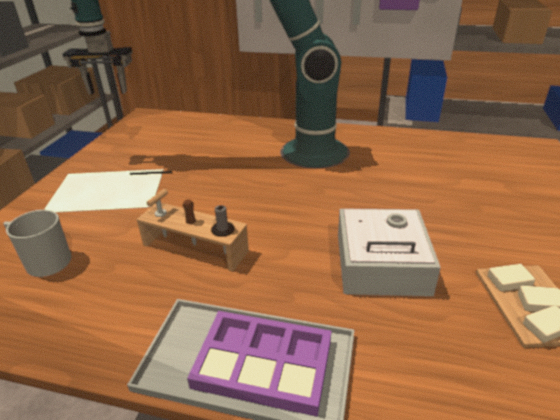

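View pics/top1.png

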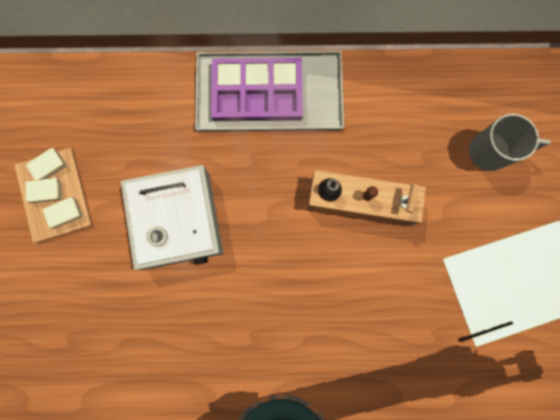

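```bash
python3 - <<'E'
from h import *
from scipy.spatial.transform import Rotation as Ro
for c in ['top','scene']:
  for X in ([570,-112,112.5],[472.5,263.5,97]): print(c,proj(X,c))
  ci=viewer.camera_info(c); print(-np.array(ci['R']).T@ci['t'], ci['camera_matrix'])
print(Ro.from_rotvec(robot.observe()['tcp_rot']).as_matrix().round(2))
E
```

```text
top [330.5 187. ]
top [156.4 234.9]
[ 3.90451463e+02 -1.51845351e-01  1.00412947e+03] [[422.33225146   0.         280.87473007]
 [  0.         422.33225146 211.72644759]
 [  0.           0.           1.        ]]
scene [221.6 216.9]
scene [395.9 218. ]
[1296.58417741  206.3412437   677.25445214] [[435.92574707   0.         276.66970703]
 [  0.         435.92574707 200.62890923]
 [  0.           0.           1.        ]]
[[-0.    0.22 -0.98]
 [ 0.   -0.98 -0.22]
 [-1.   -0.    0.  ]]
```

The scene view shows the rack with the thermometer in the right-hand hole at about (222, 218), next to the stirrer and then the punch. The collar is at (397, 220). In the top view the thermometer is at (331, 187) and the collar at (157, 236). The estimates from both cameras reproject onto these pixels. Next I move above the thermometer with the jaws across the row and check with the wrist camera.

```bash
cat >> h.py <<'E'
from scipy.spatial.transform import Rotation as Ro
def rot(j):
    y=np.array([j[0],j[1],0.]);y/=np.linalg.norm(y);x=np.array([0,0,-1.]);return Ro.from_matrix(np.c_[x,y,np.cross(x,y)]).as_rotvec()
E
python3 - <<'E'
from h import *
for j in ([.984,-.175],[-.984,.175]):
    for p in ([571,-112,260],[571,-112,95],[473,263,260],[473,263,110]):
        print(j,p,np.round(kin.ik(p,rot(j)),2))
robot.movep([571,-112,260],rot([.984,-.175]))
snap('wrist','w1.png')
for n in ['thermometer_grip','stirrer_grip']: print(n,find(n,'wrist')[:3])
s=robot.observe();print(s['t'],s['tcp_pos'],s['joints'])
E
```

```text
[0.984, -0.175] [571, -112, 260] [ 0.62  0.39 -0.62  1.69  0.24  1.14 -0.25]
[0.984, -0.175] [571, -112, 95] [ 0.58  0.59 -0.58  1.83  0.42  0.85 -0.39]
[0.984, -0.175] [473, 263, 260] [ 0.17  0.4  -0.93  1.78  0.35  1.15 -1.05]
[0.984, -0.175] [473, 263, 110] [ 0.08  0.59 -0.84  1.91  0.56  0.89 -1.22]
[-0.984, 0.175] [571, -112, 260] [-0.78  0.64  1.36  1.78 -0.65  1.28 -2.57]
[-0.984, 0.175] [571, -112, 95] [-0.72  0.98  1.34  1.92 -1.05  1.19 -2.3 ]
[-0.984, 0.175] [473, 263, 260] [ 0.37  0.6  -1.31  1.77  0.61  1.26  1.87]
[-0.984, 0.175] [473, 263, 110] [ 0.34  0.92 -1.33  1.9   0.99  1.18  1.6 ]
thermometer_grip [(0.84, array([ 569. , -115.6,  111.2]))]
stirrer_grip [(0.65, array([ 552.4, -198. ,  110.4]))]
3.05 [ 570.87563962 -112.8914965   259.87202808] [ 0.62122736  0.38676369 -0.6218219   1.69387692  0.2444343   1.13980336
 -0.24606132]
```

View pics/w1.png

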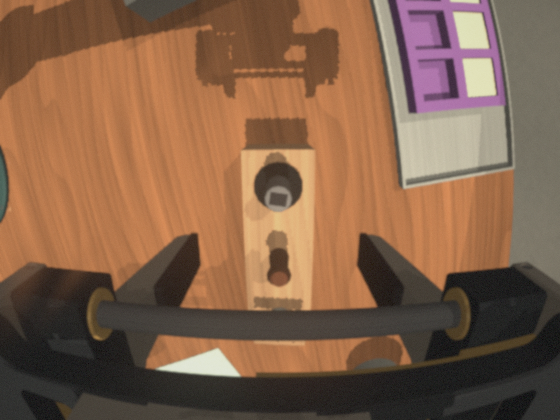

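The wrist view shows the thermometer head at (278, 190), midway between the fingers, with the jaws square to the rack. Going down to grasp and lift.

```bash
python3 - <<'E'
from h import *
robot.servo_line([570.3,-113.5,96],feed=120)
f=lambda k:(lambda s:print(k,s['t'],s['tcp_pos'].round(1),np.round(s['contact_force'],1),round(s['grip_width']*92,1)))(robot.observe())
f('down'); grip(0.0,25); robot.hold(.2); f('grip')
robot.servo_line([570.3,-113.5,270],feed=100); f('up')
snap('scene','s2.png'); print(find('thermometer_grip','scene'))
snap('wrist','w2.png'); print(find('thermometer_grip','wrist')[:2],find('port','wrist')[:2])
E
```

```text
down 4.5667 [ 570.9 -113.6   96.8] [-0.8 -0.   0.1] 92.0
grip 5.775 [ 570.3 -113.5   96. ] [-0.4  0.6 -0.1] 25.7
up 7.6667 [ 570.  -113.4  269.4] [-0.2  0.  -0.5] 25.1
[(0.83, array([ 575.6, -114.3,  283.9]))]
[(0.65, array([ 570.6, -115.8,  285. ]))] []
```

View pics/s2.png

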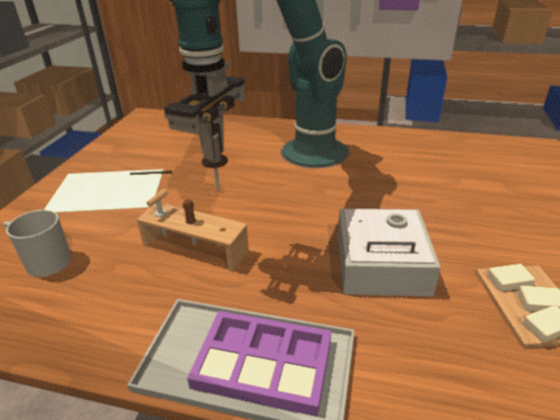

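View pics/w2.png

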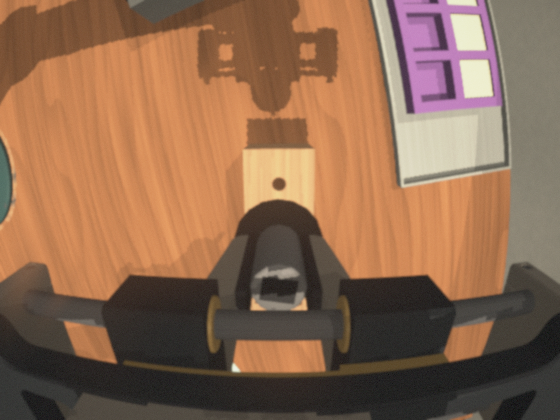

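The scene view shows the thermometer held with its stem down, disc at (214, 160) and tip near (218, 190). The other two tools are still in the rack. Now I check for tilt, carry it to above the port and refine with the wrist camera.

```bash
python3 - <<'E'
from h import *
print(proj([570,-113.4,253.5],'scene'),proj([570,-113.4,183.5],'scene'))
p=[473,263.5,270]; 
robot.movep(p,rot([.984,-.175]))
robot.hold(.2)
s=robot.observe();print(s['t'],s['tcp_pos'])
for c in ['wrist','top','scene']:
    snap(c,c+'3.png'); print(c,find('thermometer_grip',c)[:2],find('port',c)[:2])
X=s['tcp_pos']
for z in (-16.5,-86.5): print(proj(X+[0,0,z],'scene'))
E
```

```text
[214.5 160.7] [217.8 189.8]
9.5667 [473.6789066  262.4774637  269.87528723]
wrist [(0.92, array([474.1, 261.8, 284.2]))] [(0.63, array([468.1, 265.8,  93.8]))]
top [(0.89, array([473. , 265.8, 288.6]))] [(0.78, array([474.5, 267. ,  95.2]))]
scene [(0.75, array([475.3, 265.8, 286.5]))] [(0.72, array([473.3, 264.8,  96.4]))]
[405.3 156. ]
[400.7 185.3]
```

View pics/scene3.png

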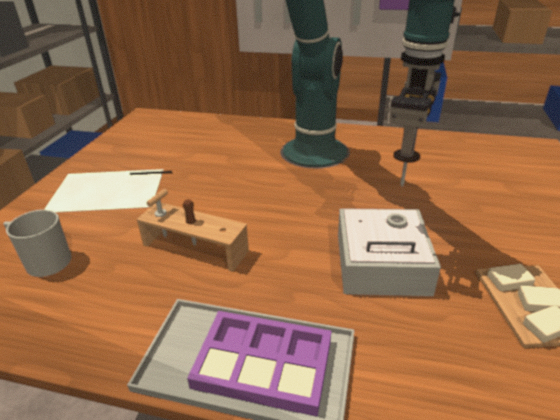

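View pics/wrist3.png

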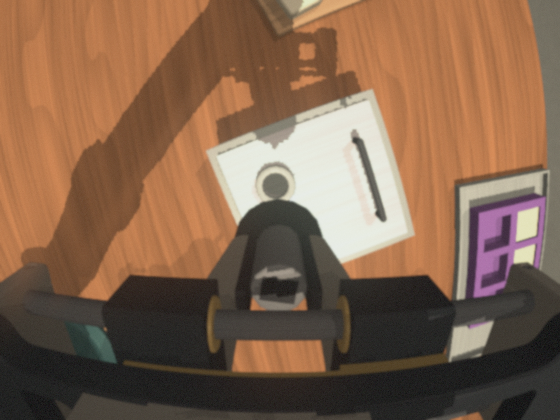

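The scene view shows the thermometer held upright, disc at (406, 155) and tip at about (403, 186), over the collar at (397, 220). In the wrist view the collar hole is at about (275, 184). I'll turn that pixel into a position.

```bash
python3 - <<'E'
from h import *
ci=viewer.camera_info('wrist');K=np.array(ci['camera_matrix']);R=np.array(ci['R']);t=np.array(ci['t'])
im=cv2.imread('pics/wrist3.png')
cv2.imwrite('pics/crop.png',cv2.resize(im[150:220,235:315],None,fx=8,fy=8,interpolation=cv2.INTER_CUBIC))
def ray(px,z):
    d=np.array([(px[0]-K[0,2])/K[0,0],(px[1]-K[1,2])/K[1,1]]);th=np.hypot(*d)
    v=np.r_[d/th*np.sin(th),np.cos(th)];v=R.T@v;C=-R.T@t
    return C+v*(z-C[2])/v[2]
for px in ((275,184),(275,187),(277,184)): print(px,ray(px,97).round(1))
a=cv2.imread('pics/scene1.png')[200:240,375:420];b=cv2.imread('pics/top1.png')[215:255,135:180]
cv2.imwrite('pics/crop2.png',cv2.resize(np.hstack([a,b]),None,fx=8,fy=8,interpolation=cv2.INTER_CUBIC))
for c in ('scene','top'):
    for p in ([472.5,265,97],[470,265,97],[472.5,268,97]): print(c,p,proj(p,c))
E
```

```text
(275, 184) [470.2 266.4  97. ]
(275, 187) [469.6 263.2  97. ]
(277, 184) [472.3 266.   97. ]
scene [472.5, 265, 97] [396.6 218. ]
scene [470, 265, 97] [396.7 217.4]
scene [472.5, 268, 97] [398.  218.2]
top [472.5, 265, 97] [155.7 234.9]
top [470, 265, 97] [155.7 236.1]
top [472.5, 268, 97] [154.3 234.9]
```

View pics/crop.png

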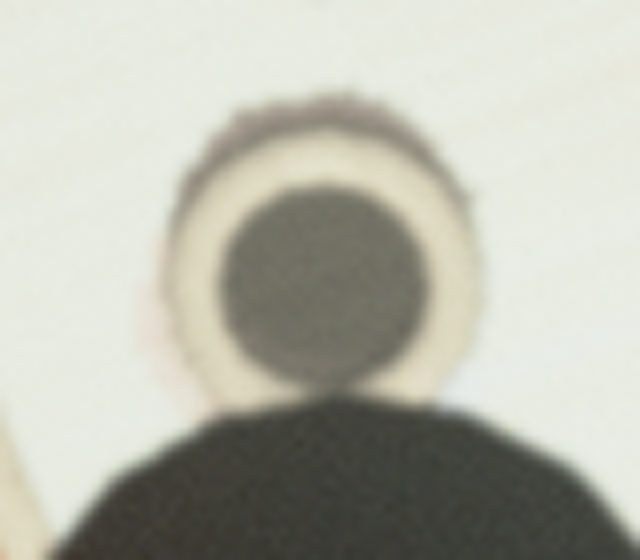

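View pics/crop2.png

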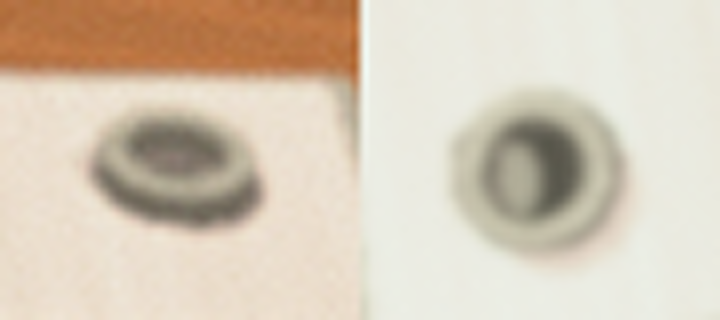

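The collar hole is centred at (275.6, 185.6) in the wrist view, which gives (470.5, 264.7). The scene hole (397.1, 218.7) and the top hole (156.6, 236.2) give about (470–472, 263–265). Target is (471, 264.2). The disc should touch at about TCP z = 113. I'll descend to just above that first.

```bash
python3 - <<'E'
from h import *
f=lambda k:(lambda s:print(k,round(s['t'],2),s['tcp_pos'].round(1),np.round(s['contact_force'],1),round(s['grip_width']*92,1)))(robot.observe())
P=[471,264.2]
robot.servo_line(P+[205],feed=100);robot.hold(.2);f('above')
snap('scene','s4.png')
robot.servo_line(P+[150],feed=50);f('150')
if np.linalg.norm(robot.observe()['contact_force'])<4:
    robot.servo_line(P+[119],feed=40);f('119')
snap('scene','s5.png'); snap('top','t5.png')
for p in ('s4','s5'):
    cv2.imwrite(f'pics/{p}c.png',cv2.resize(cv2.imread(f'pics/{p}.png')[130:280,340:440],None,fx=4,fy=4,interpolation=cv2.INTER_CUBIC))
cv2.imwrite('pics/s45.png',np.hstack([cv2.imread('pics/s4c.png'),cv2.imread('pics/s5c.png')]))
E
```

```text
above 11.02 [471.4 264.4 205.6] [ 0.7  0.2 -0.1] 25.2
150 12.32 [471.2 264.3 150.3] [-0.3  0.7 -0.2] 25.5
119 13.24 [471.1 264.4 119.1] [ 0.2 -0.4 -1.1] 25.3
```

View pics/s45.png

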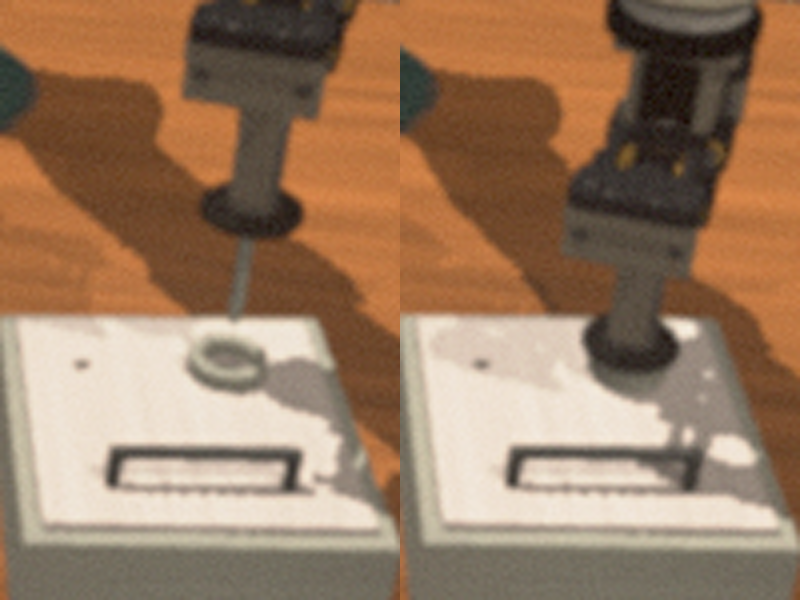

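The stem has gone into the collar without any contact force, and the disc is a few mm above the rim (disc about (632, 345) in the right half of the enlarged crop). Now I lower it slowly until it touches.

```bash
python3 - <<'E'
from h import *
z=119
while z>109.5:
    z-=0.75
    robot.servo_line([471,264.2,z],feed=15)
    robot.hold(.08)
    s=robot.observe();F=s['contact_force'];print(round(s['t'],2),round(z,2),s['tcp_pos'].round(1),F.round(1),round(s['grip_width']*92,1))
    if F[2]>4: break
snap('scene','s6.png')
cv2.imwrite('pics/s6c.png',cv2.resize(cv2.imread('pics/s6.png')[180:260,340:440],None,fx=6,fy=6,interpolation=cv2.INTER_CUBIC))
E
```

```text
13.68 118.25 [471.  264.2 118.3] [ 0.7 -0.4 -1.2] 25.4
14.01 117.5 [471.  264.2 117.5] [ 0.7  0.3 -0.5] 25.5
14.34 116.75 [471.  264.2 116.7] [ 0.2 -0.1 -0.2] 25.8
14.68 116.0 [471.  264.2 116. ] [ 0.6  0.7 -0.3] 25.2
15.01 115.25 [471.  264.2 115.2] [-0.6 -0.2 -1. ] 25.6
15.34 114.5 [471.  264.2 114.5] [ 0.3  0.6 -0.7] 25.7
15.68 113.75 [471.  264.2 113.7] [-0.9 -0.1 -0.8] 25.5
16.01 113.0 [471.  264.2 113. ] [-0.4  0.  -0.8] 25.5
16.34 112.25 [471.  264.2 112.9] [-1.2 -1.6  6.1] 25.5
```

View pics/s6c.png

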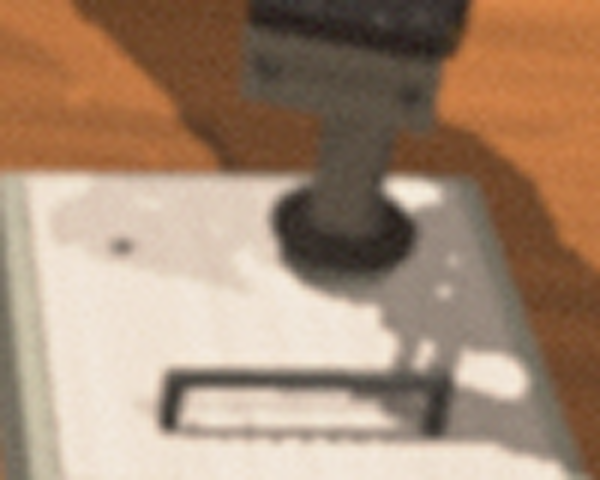

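Contact came at z ≈ 113 as predicted, with 6 N upward, and the disc sits on the collar in the picture. Release and retreat straight up.

```bash
python3 - <<'E'
from h import *
f=lambda k:(lambda s:print(k,round(s['t'],2),s['tcp_pos'].round(1),np.round(s['contact_force'],1),round(s['grip_width']*92,1)))(robot.observe())
grip(0.7);robot.hold(.2);f('open')
robot.servo_line([471,264.2,260],feed=100);f('up')
robot.movep([471,120,300],rot([.984,-.175]));robot.hold(.3);f('away')
for c in ['scene','top','wrist']:
    snap(c,c+'7.png');print(c,find('thermometer_grip',c)[:2],find('stirrer_grip',c)[:1],find('punch_grip',c)[:1])
a=cv2.imread('pics/scene7.png')[150:300,340:440];b=cv2.imread('pics/top7.png')[160:280,110:230]
cv2.imwrite('pics/c7.png',np.hstack([cv2.resize(a,(400,600)),cv2.resize(b,(400,400))] if 0 else [cv2.resize(a,(300,450)),cv2.resize(b,(450,450))]))
E
```

```text
open 17.31 [471.  264.2 112.3] [0.2 0.3 0.2] 64.2
up 18.93 [470.7 264.  259.4] [ 0.6 -0.2 -0.1] 64.6
away 19.88 [470.7 121.4 299.7] [-0.9 -0.6 -0.2] 64.5
scene [(0.62, array([472.3, 266.1, 128.4]))] [(0.49, array([ 562. , -195.1,  110.5]))] [(0.87, array([ 543.3, -282.6,  124.2]))]
top [] [(0.63, array([ 559.4, -202.4,  109.6]))] [(0.59, array([ 537.7, -279.3,  129.3]))]
wrist [(0.95, array([468.8, 261.3, 124.6]))] [(0.58, array([ 552.3, -198.6,  110.3]))] []
```

View pics/c7.png

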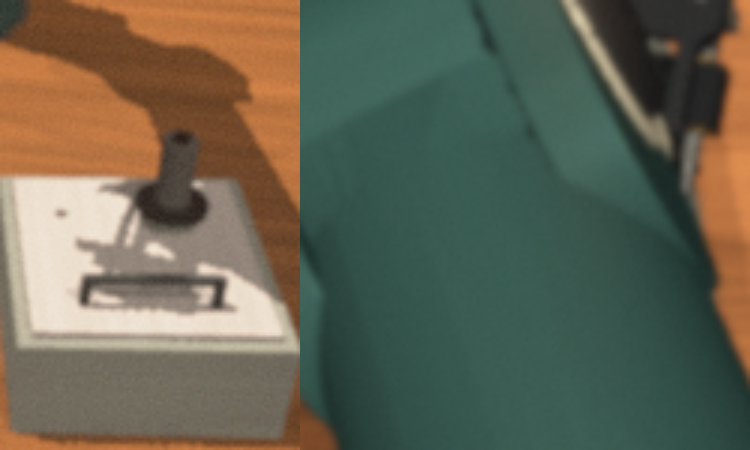

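View pics/scene7.png

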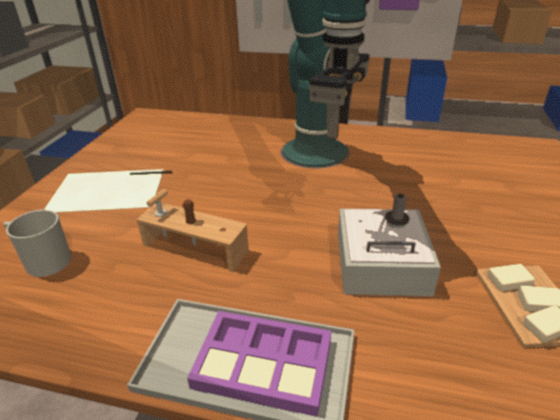

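The thermometer stands upright with its disc on the collar at about (398, 216) in the scene view. The stirrer and punch are unchanged at (188, 211) and (158, 203), and the arm is clear of everything. Handing in.

```bash
python3 - <<'E'
from h import *
print(robot.job_done())
E
```

```text
the job is handed in; nothing more can be done
None
```

The thermometer is out of the rack and standing upright in the melter's collar, and I handed the job in at about 20 s. I lowered it until the disc touched the collar (6 N upward at TCP z 113, the height I expected), and only then opened the gripper and moved away.

**Last checks:**
- **Thermometer:** the scene camera put the handle centre at (472, 266, 128), against (471, 264, 129.5) expected. The wrist camera gave (469, 261, 125), a few mm off but close to the network's stated error. The picture shows the disc resting on the collar.
- **Other two tools:** the stirrer and punch are still in the rack, and their positions match the first measurements within the networks' error.
- **Not confirmed:** the final top-camera picture gave no thermometer check because the arm blocked that view. The wrist camera found no punch in its last picture.

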